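# Sort the wire spools and chip carrier at the wire bonder

## Robot

A 6-joint arm with a two-finger parallel gripper is mounted at the origin on the work surface. World frame = base frame: x ahead of the robot, y to its left, z up, the work surface at z = 0. Lengths are in m, angles in rad, forces in N, time in s.
With the tool pointing down it reaches from about 0.3 to 0.775 m from the base axis. Payload 14.6 kg.
Tool frame: the origin (TCP) lies at the centre of the arm's flange, where the gripper is bolted on; the fingertips stand env.tcp_to_tips ahead of it and the grasp point (between the pads) lies 180 mm ahead of it (env.tcp_to_tips is the distance from the TCP to the fingertips, in m); z points along the fingers, y is the line along which they close (so a half turn about z gives the same grasp; the last joint's range is limited). The gripper opens to 94 mm and grips with 3 to 60 N. Pads are 16 mm wide; open, the fingers measure 119 mm over their backs; the gripper's body (75 mm by 177 mm) begins 78 mm behind the grasp point.
Start: joints at [1.063, 0.3, 1.521, -0, 1.321, -0.067], TCP at [0.235, 0.497, 0.405] pointing down, gripper open.
Joint ranges: [-3.03, 3.03], [-0.79, 2.21], [0.23, 2.52], [-1.04, 4.18], [0, 3.07], [-2.55, 2.55]. Speed limits (rad/s): [2.22, 2.22, 2.57, 3.14, 3.14, 3.14].

## Interface

Orientations are given as [roll, pitch, yaw] about the fixed x, y, z axes, in that order (R = Rz(yaw) Ry(pitch) Rx(roll)).
In Python, from rig import telemetry, cams, env gives the robot as it stands.
- The arm moves only by the shell command python3 -m jog 'ROWS' [FORCE]. ROWS is a JSON object whose one key "steps" holds a list of rows, each a list of 7 numbers: the shift along the tool's x, y, z in m, then the turn, a rotation vector about the tool's x, y, z in degrees, then the opening, from -1 (shut) to 1 (fully open). In form: {"steps": [[tx, ty, tz, rx, ry, rz, fingers], ...]}. A call has 1 to 8 rows; each row is the pose to reach, as a shift and turn from the pose commanded when the call began, along the tool's axes at that moment; what a row does not reach only later rows make up. A row lasts 1/10 s, in which the tool goes at most 50 mm and 8.59 degrees, less where a joint would pass 70% of its speed; a pose out of reach is approached as far as the arm can. A call with a gripper value outside its range is refused whole. The fingers move at their own pace and stop on an object; FORCE is the grip in N (left out, the last holds). Time passes only in rows, so rows that repeat a pose let the fingers close. It gives the time, the measured TCP pose, the force, the opening and the grip force at its end, in the units of the state.
- telemetry.sense(): the state, without advancing time (a new reading comes with each control period).
- cams.capture(name): name is "scene" or "top"; returns the picture (384x512x3 uint8, red, green, blue); there is no depth.
- cams.calibration(name): a dict with "mtx" (3x3 intrinsics, pixels), "R" (3x3) and "t" (3): a world point X has camera coordinates R X + t. Camera axes: x right, y down, z forward; pixel columns grow to the right and rows downward; lengths in m; the calibration is good to about 2 mm. A picture is of the moment at which its call begins. calibration takes no time and is no camera call.
- env.close_job(): hands the job in; it is judged then, once.
The state is a dict: "time_s": time; "q": joint angles; "qvel": joint speeds; "tau": joint torques, N m; "eef_pos": TCP position; "orientation": TCP orientation; "ft_force": force on the tool from outside, world axes, zero at the start; "torque": the same for the moment, N m; "finger_gap": opening from 0.0 (shut) to 1.0 (fully open); "grasp_force": force on a finger pad.
Only numpy, scipy, OpenCV 4.12 (cv2) and the standard library are available. Lean on these libraries where they do the work, as an engineer would, in place of code of your own. Each camera call takes 0.05 s, during which the arm holds its last target. There are 200 camera calls.

## Task

Tidy up beside the wire bonder: stand both gold spools in the yellow tray and both silver spools in the blue tray, sorting by metal whatever their size, and lay the green chip carrier in the white tray, chip side up. Everything must stand flat on its tray's floor; lower each one into the tray before letting go, never drop it, and leave the pen cup and the round tin where they are.

Things in the scene. Friction and masses are not known exactly. Their poses are not given: they have to be found in the camera images.
- gold_large: Large bonding-wire spool, gold-coloured end flanges and winding, small dark hub disc on top; a plain solid cylinder 44 mm in diameter and 36 mm tall, standing upright, about 90 g. Origin at the centre of its underside, z up along its axis.
- gold_small: Small bonding-wire spool, gold-coloured end flanges and winding, small dark hub disc on top; a plain solid cylinder 30 mm in diameter and 30 mm tall, standing upright, about 50 g. Origin at the centre of its underside, z up along its axis.
- silver_large: Large bonding-wire spool, silver-coloured end flanges and winding, small dark hub disc on top; a plain solid cylinder 44 mm in diameter and 36 mm tall, standing upright, about 70 g. Origin at the centre of its underside, z up along its axis.
- silver_small: Small bonding-wire spool, silver-coloured end flanges and winding, small dark hub disc on top; a plain solid cylinder 30 mm in diameter and 30 mm tall, standing upright, about 40 g. Origin at the centre of its underside, z up along its axis.
- chip_carrier: Green rectangular block with a white ceramic chip with gold lid on top (chip 3 mm high); block 34 mm (its x) by 60 mm (its y) by 24 mm tall, about 120 g, lying flat. Origin at the centre of its underside, z up.
- tray_yellow: Yellow open tray, fixed to the bench. Inside 66 mm (its x) by 130 mm (its y); outside 74 by 138 mm; floor 4 mm thick, so its inner floor is 4 mm above the bench; walls 4 mm thick, rim 14 mm above the bench. Origin at the centre of its underside, z up.
- tray_blue: Blue open tray, fixed to the bench. Inside 66 mm (its x) by 130 mm (its y); outside 74 by 138 mm; floor 4 mm thick, so its inner floor is 4 mm above the bench; walls 4 mm thick, rim 14 mm above the bench. Origin at the centre of its underside, z up.
- tray_white: White open tray, fixed to the bench. Inside 66 mm (its x) by 130 mm (its y); outside 74 by 138 mm; floor 4 mm thick, so its inner floor is 4 mm above the bench; walls 4 mm thick, rim 14 mm above the bench. Origin at the centre of its underside, z up.
- pen_cup: Bystander: steel cup 68 mm in diameter, 95 mm tall, with pens up to about 155 mm; stands loose at the robot's right edge of the work mat. Origin at the centre of its underside.
- tin: Bystander: round metal tin with lid, 58 mm in diameter, 50 mm tall; stands loose at the robot's left edge of the work mat. Origin at the centre of its underside.

How it is judged:
By the outcome, as a careful person would: the job done as asked, in the order asked, and still so for the second after the job is handed in, with the robot touching nothing.
It also fails if it takes over 102 s, if anything falls off the work surface, if the arm or the gripper's body presses on something with over 40 N, if the wrist force passes 120 N, or if a joint passes its speed limit or range.

## Working session

There is one attempt and no reset: what is moved stays moved. The work goes in short steps, Python scripts to look and compute and a shell command to move; the robot and the scene stay as the last step left them, time stands still between calls to the robot, and variables do not carry over. Pictures are saved under pics/ and viewed, at most 14 in all, crops included, and the job is handed in when it is done.

```bash
ls; mkdir -p pics
python3 - <<'E'
from rig import telemetry,cams,env
import cv2,numpy as np
s=telemetry.sense();print(s,env.tcp_to_tips)
for n in("scene","top"):
    im=cams.capture(n);cv2.imwrite(f"pics/{n}0.png",im[...,::-1]);c=cams.calibration(n);print(n,c, -c["R"].T@c["t"])
E
```

```text
pics
{'time_s': 0.0, 'q': array([ 1.06336391e+00,  3.00467631e-01,  1.52161130e+00, -7.31332950e-06,
        1.32069596e+00, -6.65955197e-02]), 'qvel': array([ 0.00019797,  0.00090778, -0.00053547, -0.00020198,  0.00020369,
        0.00015859]), 'tau': array([ 5.68744736e-05, -5.31811738e+01, -3.52733445e+01,  7.08298758e-02,
        2.44007679e-02, -1.18161383e-04]), 'eef_pos': array([0.23466458, 0.49738192, 0.40407531]), 'orientation': array([-3.14041257e+00, -7.16050682e-05,  2.70075753e+00]), 'ft_force': array([-0.16946507, -0.38122201, -0.0966389 ]), 'torque': array([0.04518488, 0.01218527, 0.00879794]), 'grasp_force': 0.0, 'finger_gap': 1.0021175198599888} 0.1992
scene {'mtx': array([[489.13000963,   0.        , 247.88089186],
       [  0.        , 489.13000963, 187.22751197],
       [  0.        ,   0.        ,   1.        ]]), 'R': array([[ 0.07204723,  0.99737768,  0.00685276],
       [ 0.61969928, -0.03937934, -0.78385079],
       [-0.78152543,  0.06072093, -0.6209114 ]]), 't': array([-0.04062182, -0.29975436,  1.699742  ])} [ 1.51707585 -0.07449875  0.82070487]
top {'mtx': array([[422.62681512,   0.        , 254.48059532],
       [  0.        , 422.62681512, 191.71968427],
       [  0.        ,   0.        ,   1.        ]]), 'R': array([[-0.01445741, -0.999841  ,  0.01043797],
       [-0.98465729,  0.01242077, -0.17405675],
       [ 0.17389943, -0.01279423, -0.9846803 ]]), 't': array([-0.00918372,  0.55150065,  1.32953383])} [3.11701188e-01 9.78046436e-04 1.40525404e+00]
```

View pics/scene0.png

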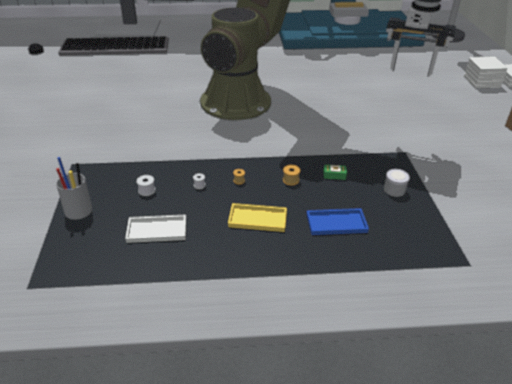

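View pics/top0.png

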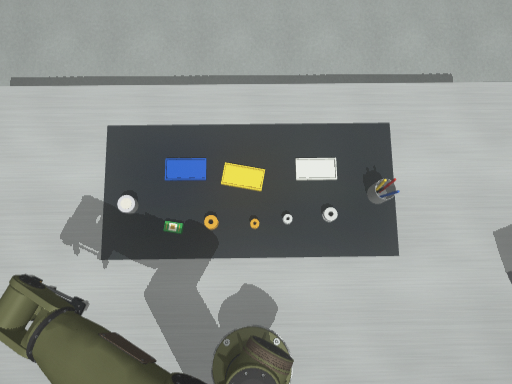

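The scene view looks back at the robot. In the top view the parts are silver L (330,214), silver S (287,219), gold S (255,223), gold L (211,222) and carrier (173,227). The trays are blue (186,169), yellow (243,177) and white (316,169), with the tin at (127,204) and the cup at (380,190). Next I'll triangulate the silhouette centroids, which are the body centres.

```bash
cat > see.py <<'E'
from rig import telemetry,cams,env
import cv2,numpy as np
NAMES=["silver_large","silver_small","gold_small","gold_large","carrier","tin","blue","yellow","white"]
SEED={"top":[(330,214),(287,219),(255,223),(211,222),(173,227),(127,204),(186,169),(243,177),(316,169)],
"scene":[(146,186),(199,182),(239,177),(291,176),(335,173),(396,183),(337,222),(258,218),(156,228)]}
C={n:cams.calibration(n) for n in SEED}
def plane(cam,uv,z):
    c=C[cam];uv=np.atleast_2d(uv).astype(float)
    d=(c["R"].T@np.linalg.inv(c["mtx"])@np.c_[uv,np.ones(len(uv))].T).T
    o=-c["R"].T@c["t"];return o+d*((z-o[2])/d[:,2])[:,None]
def blobs(cam,im,thr=75):
    S=4
    v=cv2.resize(im,None,fx=S,fy=S,interpolation=cv2.INTER_CUBIC).max(2)
    m=(v>thr).astype(np.uint8)
    cs,_=cv2.findContours(m,cv2.RETR_EXTERNAL,cv2.CHAIN_APPROX_NONE)
    return [cv2.convexHull(c)[:,0]/S+(0.5/S-0.5) for c in cs if 60*S*S/2<cv2.contourArea(c)<3000*S*S]
def cen(h):
    M=cv2.moments((h*64).astype(np.int32));return np.array([M["m10"],M["m01"]])/M["m00"]/64
def tri(a,b):
    P=[C[n]["mtx"]@np.c_[C[n]["R"],C[n]["t"]] for n in("top","scene")]
    X=cv2.triangulatePoints(P[0],P[1],a.reshape(2,1),b.reshape(2,1));return (X[:3]/X[3]).ravel()
def rect(h,z):
    (c,wh,a)=cv2.minAreaRect((plane("top",h,z)[:,:2]*1000).astype(np.float32))
    b=cv2.boxPoints((c,wh,a));e=max(b[1]-b[0],b[2]-b[1],key=np.linalg.norm)
    return np.array(c),sorted(wh),np.degrees(np.arctan2(e[1],e[0]))%180
E
python3 - <<'E'
from see import *
np.set_printoptions(precision=4,suppress=True)
B={n:blobs(n,cams.capture(n)) for n in SEED}
for i,k in enumerate(NAMES):
    h={}
    for n in SEED:
        h[n]=min(B[n],key=lambda c:np.linalg.norm(cen(c)-SEED[n][i]))
    a,b=cen(h["top"]),cen(h["scene"]);X=tri(a,b)
    print(k,a,b,X,"areas",[cv2.contourArea(h[n].astype(np.float32)) for n in h],"rect",rect(h["top"],.014 if i>5 else .024))
E
```

```text
silver_large [252.1675 375.6985] [224.5669  32.3459] [ 0.0356 -0.021   0.2575] areas [718.15625, 188.28125] rect (array([-15.3146,  -1.5884]), [53.82533645629883, 162.8969268798828], np.float32(89.01837))
silver_small [252.1675 375.6985] [224.5669  32.3459] [ 0.0356 -0.021   0.2575] areas [718.15625, 188.28125] rect (array([-15.3146,  -1.5884]), [53.82533645629883, 162.8969268798828], np.float32(89.01837))
gold_small [252.1675 375.6985] [224.5669  32.3459] [ 0.0356 -0.021   0.2575] areas [718.15625, 188.28125] rect (array([-15.3146,  -1.5884]), [53.82533645629883, 162.8969268798828], np.float32(89.01837))
gold_large [252.1675 375.6985] [340.8127  29.4589] [0.1104 0.1739 0.3312] areas [718.15625, 137.1875] rect (array([-15.3146,  -1.5884]), [53.82533645629883, 162.8969268798828], np.float32(89.01837))
carrier [252.1675 375.6985] [352.1285  33.5546] [0.1232 0.192  0.333 ] areas [718.15625, 1919.71875] rect (array([-15.3146,  -1.5884]), [53.82533645629883, 162.8969268798828], np.float32(89.01837))
tin [ 28.6873 324.8923] [352.1285  33.5546] [0.1604 0.4222 0.3293] areas [58.0, 1919.71875] rect (array([142.2961, 695.5586]), [16.607572555541992, 36.73610305786133], np.float32(150.12286))
blue [252.1675 375.6985] [352.1285  33.5546] [0.1232 0.192  0.333 ] areas [718.15625, 1919.71875] rect (array([-17.6821,  -1.607 ]), [54.21502685546875, 164.07626342773438], np.float32(89.01837))
yellow [252.1675 375.6985] [224.5669  32.3459] [ 0.0356 -0.021   0.2575] areas [718.15625, 188.28125] rect (array([-17.6821,  -1.607 ]), [54.21502685546875, 164.07626342773438], np.float32(89.01837))
white [252.1675 375.6985] [224.5669  32.3459] [ 0.0356 -0.021   0.2575] areas [718.15625, 188.28125] rect (array([-17.6821,  -1.607 ]), [54.21502685546875, 164.07626342773438], np.float32(89.01837))
```

```bash
sed -i 's/RETR_EXTERNAL/RETR_LIST/; s/60\*S\*S\/2/30*S*S/' see.py
cat >> see.py <<'E'
def pick(B,s):
    return max([c for c in B if np.linalg.norm(cen(c)-s)<7],key=lambda c:cv2.contourArea(c.astype(np.float32)),default=None)
E
python3 - <<'E'
from see import *
np.set_printoptions(precision=4,suppress=True)
I={n:cams.capture(n) for n in SEED}
for thr in(60,85):
  B={n:blobs(n,I[n],thr) for n in SEED}
  for i,k in enumerate(NAMES):
    h={n:pick(B[n],SEED[n][i]) for n in SEED}
    if any(x is None for x in h.values()): print(k,[x is None for x in h.values()]);continue
    a,b=cen(h["top"]),cen(h["scene"]);X=tri(a,b)
    c,wh,ang=rect(h["top"],.014 if i>5 else .024)
    print(thr,k,a,b,X,[int(cv2.contourArea(h[n].astype(np.float32))) for n in h],c.round(1),np.round(wh,1),round(float(ang),1))
for n,(u,v) in dict(top=(330,214),scene=(70,200)).items(): print(I[n][v-10:v+14:3,u].tolist())
E
```

```text
silver_large [True, True]
silver_small [True, True]
gold_small [True, True]
gold_large [True, True]
60 carrier [172.9375 226.7777] [334.755  171.6061] [0.4438 0.2519 0.0113] [233, 328] [443.  250.8] [38.8 66.1] 80.5
tin [True, False]
blue [True, True]
yellow [True, True]
white [True, True]
85 silver_large [329.623  214.2571] [145.5137 184.46  ] [ 0.4779 -0.2657  0.018 ] [196, 358] [ 477.2 -263. ] [48.5 54.9] 127.2
85 silver_small [287.2402 218.7433] [198.7014 180.3742] [ 0.4651 -0.1252  0.0151] [94, 186] [ 464.  -123.3] [34.  37.8] 148.5
85 gold_small [254.2883 223.3717] [238.5316 175.66  ] [ 0.4511 -0.0164  0.0154] [90, 173] [450.5 -14.7] [33.9 36.1] 143.6
85 gold_large [210.8739 221.8865] [290.8373 174.2491] [0.4576 0.1264 0.0184] [183, 320] [457.7 127.3] [47.7 52. ] 44.7
85 carrier [172.8187 226.4578] [334.865  171.2839] [0.4446 0.2519 0.0131] [196, 266] [443.7 251.1] [35.2 61.8] 80.1
85 tin [126.8314 203.9069] [396.0994 181.4043] [0.519  0.4002 0.0279] [319, 548] [521.7 403.6] [62.4 71. ] 89.2
85 blue [185.0456 168.9559] [336.8157 220.783 ] [0.6397 0.2157 0.0068] [977, 1461] [638.3 215.5] [ 80.3 143.1] 89.3
85 yellow [242.5927 176.3959] [257.3288 216.7058] [0.6118 0.021  0.0065] [1007, 1463] [610.5  22.2] [ 82.1 143.3] 79.3
85 white [315.8377 168.6346] [155.738  227.8097] [ 0.6359 -0.2282  0.0063] [992, 1587] [ 634.  -225.9] [ 82.  144.1] 90.8
[[60, 64, 64], [161, 167, 164], [220, 224, 221], [55, 55, 55], [163, 166, 163], [220, 223, 220], [92, 97, 97], [66, 71, 73]]
[[94, 96, 102], [93, 96, 97], [91, 93, 95], [94, 95, 98], [97, 98, 100], [94, 95, 98], [94, 97, 98], [93, 94, 96]]
```

All heights agree with the text: the spools' centres sit at half-height and the trays' at about 7 mm. I'll go in the order asked, gold, then silver, then carrier, with the fingers closing along world x at yaw 90°. At that yaw the tool axes map as tx=Δy, ty=Δx, tz=−Δz.

```bash
python3 -m jog '{"steps":[[-0.36,-0.239,0.05,0,0,64.7,1],[-0.36,-0.239,0.05,0,0,64.7,1],[-0.36,-0.239,0.05,0,0,64.7,1],[-0.36,-0.239,0.05,0,0,64.7,1],[-0.36,-0.239,0.05,0,0,64.7,1],[-0.36,-0.239,0.05,0,0,64.7,1],[-0.36,-0.239,0.05,0,0,64.7,1],[-0.36,-0.239,0.05,0,0,64.7,1]]}' 30
```

```text
time_s: 1.1
eef_pos: [0.4409, 0.1555, 0.3587]
orientation: [3.141, -0.0, 1.566]
ft_force: [1.2, 0.8, 0.4]
finger_gap: 1.001
grasp_force: 0.0
```

```bash
python3 -m jog '{"steps":[[-0.029,0.017,0.03,0,0,0,1],[-0.029,0.017,0.059,0,0,0,1],[-0.029,0.017,0.059,0,0,0,1],[-0.029,0.017,0.059,0,0,0,1]]}'
```

```text
time_s: 1.5
eef_pos: [0.4574, 0.1287, 0.3003]
orientation: [-3.141, 0.0, 1.572]
ft_force: [0.9, -0.2, 0.5]
finger_gap: 1.001
grasp_force: 0.0
```

Now I'll lower to TCP z=0.211, close, and lift 90 mm.

```bash
python3 -m jog '{"steps":[[-0.002,0,0.04,0,0,0,1],[-0.002,0,0.07,0,0,0,1],[-0.002,0,0.089,0,0,0,1],[-0.002,0,0.089,0,0,0,1],[-0.002,0,0.089,0,0,0,0],[-0.002,0,0.089,0,0,0,-0.5],[-0.002,0,0.089,0,0,0,-0.5],[-0.002,0,0.089,0,0,0,-0.5]]}' 30; python3 -m jog '{"steps":[[0,0,0,0,0,0,-1],[0,0,0,0,0,0,-1],[0,0,0,0,0,0,-1],[0,0,0,0,0,0,-1]]}' 30
```

```text
time_s: 2.3
eef_pos: [0.4575, 0.1265, 0.2115]
orientation: [3.14, -0.0, 1.572]
ft_force: [-0.5, -0.4, 0.9]
finger_gap: 0.693
grasp_force: 0.0
time_s: 2.7
eef_pos: [0.4573, 0.1264, 0.2108]
orientation: [3.142, -0.0, 1.571]
ft_force: [1.0, -0.3, 1.9]
finger_gap: 0.464
grasp_force: 30.0
```

```bash
python3 -m jog '{"steps":[[0,0,-0.02,0,0,0,-1],[0,0,-0.05,0,0,0,-1],[0,0,-0.09,0,0,0,-1],[0,0,-0.09,0,0,0,-1]]}'
```

```text
time_s: 3.1
eef_pos: [0.458, 0.1266, 0.3049]
orientation: [3.135, -0.001, 1.572]
ft_force: [0.2, 0.0, -1.5]
finger_gap: 0.462
grasp_force: 30.0
```

```bash
python3 -m jog '{"steps":[[-0.02,0.035,0,0,0,0,-1],[-0.04,0.08,0,0,0,0,-1],[-0.06,0.125,0,0,0,0,-1],[-0.075,0.159,0,0,0,0,-1],[-0.075,0.159,0,0,0,0,-1],[-0.075,0.159,0.03,0,0,0,-1],[-0.075,0.159,0.06,0,0,0,-1],[-0.075,0.159,0.06,0,0,0,-1]]}'
```

```text
time_s: 3.9
eef_pos: [0.6149, 0.0518, 0.236]
orientation: [-3.134, 0.0, 1.572]
ft_force: [-0.2, -0.4, -1.0]
finger_gap: 0.468
grasp_force: 30.0
```

Run:
```python
from see import *
im=np.hstack([cv2.resize(cams.capture("scene")[130:260,200:330],None,fx=3,fy=3),cv2.resize(cams.capture("top")[130:260,180:310],None,fx=3,fy=3)])
cv2.imwrite("pics/a1.png",im[...,::-1]);s=telemetry.sense();print(s["eef_pos"],s["ft_force"])
```

```text
[0.61616339 0.05182146 0.24071858] [ 0.01898012  0.41121692 -0.67045222]
```

View pics/a1.png

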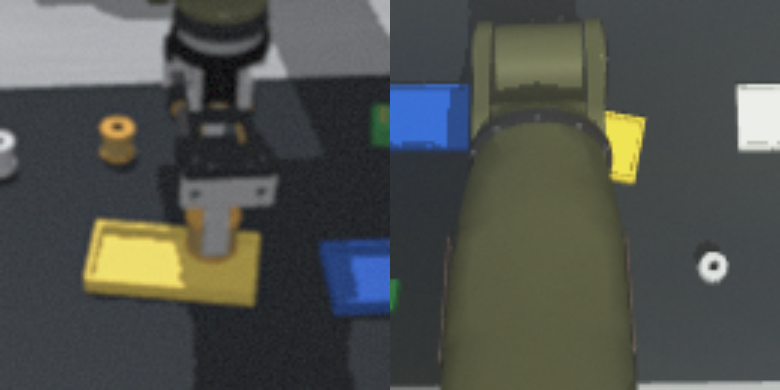

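The crop shows the gold spool held upright at scene ≈(271,207), over the right half of the yellow tray. I'll lower it slowly.

```bash
python3 -m jog '{"steps":[[0,0,0.012,0,0,0,-1],[0,0,0.02,0,0,0,-1],[0,0,0.024,0,0,0,-1],[0,0,0.026,0,0,0,-1],[0,0,0.026,0,0,0,-1],[0,0,0.026,0,0,0,-1]]}'
```

```text
time_s: 4.6
eef_pos: [0.6164, 0.0515, 0.2149]
orientation: [3.141, -0.0, 1.572]
ft_force: [0.4, 0.1, -1.7]
finger_gap: 0.46
grasp_force: 30.0
```

```bash
python3 -m jog '{"steps":[[0,0,0.0007,0,0,0,-1],[0,0,0.0007,0,0,0,-1],[0,0,0.0007,0,0,0,-1]]}'; python3 -m jog '{"steps":[[0,0,0.0007,0,0,0,-1],[0,0,0.0007,0,0,0,-1],[0,0,0.0007,0,0,0,-1]]}'
```

```text
time_s: 4.9
eef_pos: [0.6165, 0.0516, 0.2147]
orientation: [3.141, -0.0, 1.572]
ft_force: [-2.3, -0.0, 5.7]
finger_gap: 0.463
grasp_force: 30.0
time_s: 5.2
eef_pos: [0.6165, 0.0516, 0.2147]
orientation: [3.141, 0.0, 1.572]
ft_force: [-7.6, -0.9, 13.8]
finger_gap: 0.463
grasp_force: 30.0
```

Contact with the tray floor is confirmed at z 0.2147, so I'll release, rise, and go on to the small gold spool.

```bash
python3 -m jog '{"steps":[[0,0,0,0,0,0,0.1],[0,0,0,0,0,0,0.5],[0,0,0,0,0,0,1],[0,0,0,0,0,0,1],[0,0,0,0,0,0,1],[0,0,-0.03,0,0,0,1],[0,0,-0.07,0,0,0,1],[0,0,-0.09,0,0,0,1]]}'; python3 -m jog '{"steps":[[-0.067,-0.1655,0,0,0,0,1],[-0.067,-0.1655,0,0,0,0,1],[-0.067,-0.1655,0,0,0,0,1],[-0.067,-0.1655,0,0,0,0,1],[-0.067,-0.1655,0,0,0,0,1],[-0.067,-0.1655,0,0,0,0,1]]}'
```

```text
time_s: 6.0
eef_pos: [0.6165, 0.0516, 0.3062]
orientation: [3.139, -0.0, 1.572]
ft_force: [0.4, 0.4, 0.5]
finger_gap: 1.004
grasp_force: 0.0
time_s: 6.6
eef_pos: [0.4511, -0.0156, 0.3037]
orientation: [3.141, 0.0, 1.571]
ft_force: [-0.5, 0.4, 0.6]
finger_gap: 0.999
grasp_force: 0.0
```

Run:
```python
from see import *
im=np.hstack([cv2.resize(cams.capture("scene")[130:260,200:330],None,fx=3,fy=3),cv2.resize(cams.capture("top")[130:260,180:310],None,fx=3,fy=3)])
cv2.imwrite("pics/a2.png",im[...,::-1]);s=telemetry.sense();print(s["eef_pos"],s["ft_force"])
```

```text
[ 0.45170629 -0.01532461  0.30331921] [-0.55081177  0.40918691 -0.26193539]
```

View pics/a2.png

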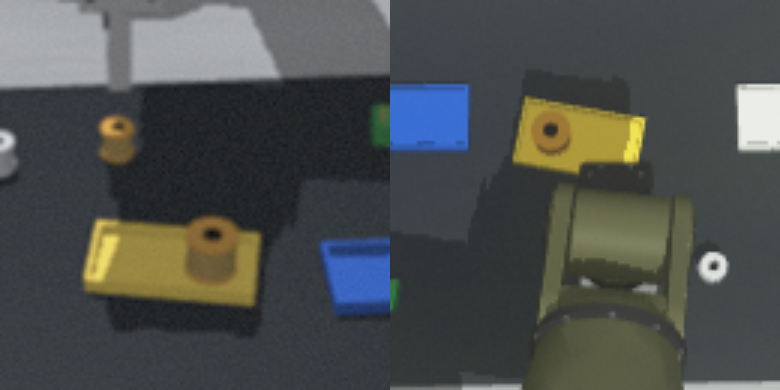

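The large gold spool stands upright in the yellow tray at top ≈(233,174), clear of the walls. Next is the small one.

```bash
python3 -m jog '{"steps":[[-0.001,0,0.04,0,0,0,1],[-0.001,0,0.075,0,0,0,1],[-0.001,0,0.092,0,0,0,1],[-0.001,0,0.092,0,0,0,1],[-0.001,0,0.092,0,0,0,-1],[-0.001,0,0.092,0,0,0,-1],[-0.001,0,0.092,0,0,0,-1],[-0.001,0,0.092,0,0,0,-1]]}' 30; python3 -m jog '{"steps":[[0,0,0,0,0,0,-1],[0,0,0,0,0,0,-1],[0,0,0,0,0,0,-1],[0,0,0,0,0,0,-1]]}'
```

```text
time_s: 7.5
eef_pos: [0.4511, -0.0166, 0.212]
orientation: [3.14, 0.0, 1.572]
ft_force: [-0.2, -0.6, 0.2]
finger_gap: 0.695
grasp_force: 0.0
time_s: 7.9
eef_pos: [0.4509, -0.0166, 0.2113]
orientation: [-3.142, 0.0, 1.572]
ft_force: [-1.1, 0.3, 0.1]
finger_gap: 0.352
grasp_force: 0.0
```

```bash
python3 -m jog '{"steps":[[0,0,0,0,0,0,-1],[0,0,0,0,0,0,-1],[0,0,0,0,0,0,-1]]}'; python3 -m jog '{"steps":[[0,0,-0.02,0,0,0,-1],[0,0,-0.05,0,0,0,-1],[0,0,-0.09,0,0,0,-1],[0,0.03,-0.09,0,0,0,-1],[0.005,0.075,-0.09,0,0,0,-1],[0.005,0.12,-0.09,0,0,0,-1],[0.005,0.154,-0.09,0,0,0,-1],[0.005,0.154,-0.09,0,0,0,-1]]}'
```

```text
time_s: 8.2
eef_pos: [0.4509, -0.0166, 0.2113]
orientation: [-3.142, 0.0, 1.572]
ft_force: [0.8, 0.0, 0.5]
finger_gap: 0.309
grasp_force: 30.0
time_s: 9.0
eef_pos: [0.6073, -0.0114, 0.3002]
orientation: [-3.141, -0.0, 1.572]
ft_force: [0.4, -0.4, -1.1]
finger_gap: 0.307
grasp_force: 30.0
```

```bash
python3 -m jog '{"steps":[[0,0,0.03,0,0,0,-1],[0,0,0.06,0,0,0,-1],[0,0,0.075,0,0,0,-1],[0,0,0.08,0,0,0,-1],[0,0,0.08,0,0,0,-1],[0,0,0.08,0,0,0,-1]]}'
```

```text
time_s: 9.6
eef_pos: [0.6052, -0.0115, 0.2227]
orientation: [3.14, 0.0, 1.572]
ft_force: [-0.0, 1.0, 0.0]
finger_gap: 0.313
grasp_force: 30.0
```

```bash
python3 -m jog '{"steps":[[0,0,0.004,0,0,0,-1],[0,0,0.007,0,0,0,-1],[0,0,0.007,0,0,0,-1],[0,0,0.007,0,0,0,-1]]}';python3 -m jog '{"steps":[[0,0,0.0007,0,0,0,-1],[0,0,0.0007,0,0,0,-1],[0,0,0.0007,0,0,0,-1]]}'
```

```text
time_s: 10.0
eef_pos: [0.6052, -0.0115, 0.2152]
orientation: [3.14, 0.0, 1.572]
ft_force: [-0.9, 0.2, 6.0]
finger_gap: 0.31
grasp_force: 30.0
time_s: 10.3
eef_pos: [0.6052, -0.0115, 0.2151]
orientation: [3.14, 0.0, 1.572]
ft_force: [-4.9, 0.1, 12.4]
finger_gap: 0.313
grasp_force: 30.0
```

```bash
python3 -m jog '{"steps":[[0,0,0,0,0,0,0.1],[0,0,0,0,0,0,0.5],[0,0,0,0,0,0,1],[0,0,0,0,0,0,1],[0,0,0,0,0,0,1],[0,0,-0.03,0,0,0,1],[0,0,-0.07,0,0,0,1],[0,0,-0.09,0,0,0,1]]}'; python3 -m jog '{"steps":[[-0.253,-0.1275,0,0,0,0,1],[-0.253,-0.1275,0,0,0,0,1],[-0.253,-0.1275,0,0,0,0,1],[-0.253,-0.1275,0,0,0,0,1],[-0.253,-0.1275,0,0,0,0,1],[-0.253,-0.1275,0,0,0,0,1],[-0.253,-0.1275,0,0,0,0,1],[-0.253,-0.1275,0,0,0,0,1]]}'
python3 - <<'E'
from see import *
im=np.hstack([cv2.resize(cams.capture("scene")[130:260,130:310],None,fx=2.2,fy=2.2),cv2.resize(cams.capture("top")[130:260,180:360],None,fx=2.2,fy=2.2)])
cv2.imwrite("pics/a3.png",im[...,::-1]);s=telemetry.sense();print(s["eef_pos"],s["ft_force"],s["q"])
E
```

```text
time_s: 11.1
eef_pos: [0.6052, -0.0115, 0.3067]
orientation: [3.138, 0.0, 1.572]
ft_force: [0.5, 0.0, -0.7]
finger_gap: 0.958
grasp_force: 0.0
time_s: 11.9
eef_pos: [0.4775, -0.2648, 0.3036]
orientation: [3.141, -0.0, 1.57]
ft_force: [0.6, 0.2, -0.8]
finger_gap: 0.999
grasp_force: 0.0
[ 0.47806353 -0.26372931  0.30353847] [-0.05016201  0.87516658 -0.42569768] [-5.71218216e-01  3.95429451e-01  1.64158584e+00  1.26812217e-04
  1.10463637e+00 -5.72942306e-01]
```

View pics/a3.png

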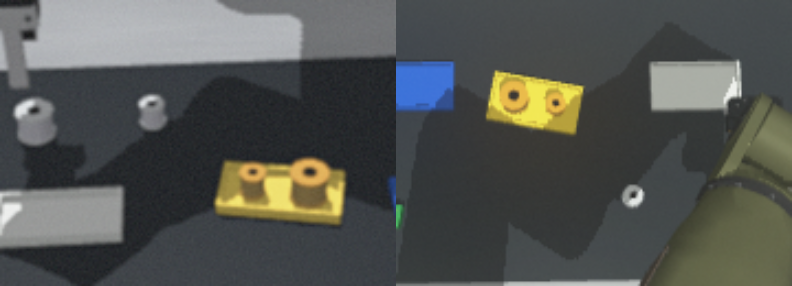

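Both gold spools stand in the yellow tray, at top ≈(234,174) and (253,177). Now the large silver spool.

```bash
python3 -m jog '{"steps":[[-0.001,0,0.04,0,0,0,1],[-0.001,0,0.075,0,0,0,1],[-0.001,0,0.0925,0,0,0,1],[-0.001,0,0.0925,0,0,0,1],[-0.001,0,0.0925,0,0,0,-1],[-0.001,0,0.0925,0,0,0,-1],[-0.001,0,0.0925,0,0,0,-1],[-0.001,0,0.0925,0,0,0,-1]]}' 30; python3 -m jog '{"steps":[[0,0,0,0,0,0,-1],[0,0,0,0,0,0,-1],[0,0,0,0,0,0,-1],[0,0,0,0,0,0,-1],[0,0,0,0,0,0,-1]]}'
```

```text
time_s: 12.8
eef_pos: [0.4778, -0.2655, 0.2119]
orientation: [3.141, 0.001, 1.572]
ft_force: [-0.1, -0.7, -0.5]
finger_gap: 0.698
grasp_force: 0.0
time_s: 13.3
eef_pos: [0.4776, -0.2656, 0.2112]
orientation: [3.141, 0.0, 1.572]
ft_force: [-0.1, 0.9, 2.1]
finger_gap: 0.465
grasp_force: 30.0
```

```bash
python3 -m jog '{"steps":[[0,0,-0.02,0,0,0,-1],[0,0,-0.05,0,0,0,-1],[0,0,-0.09,0,0,0,-1],[0.03,0.01,-0.09,0,0,0,-1],[0.07,0.022,-0.09,0,0,0,-1],[0.115,0.036,-0.09,0,0,0,-1],[0.16,0.05,-0.09,0,0,0,-1],[0.205,0.065,-0.09,0,0,0,-1]]}'; python3 -m jog '{"steps":[[0.045,0.014,0,0,0,0,-1],[0.09,0.028,0,0,0,0,-1],[0.135,0.042,0,0,0,0,-1],[0.18,0.057,0,0,0,0,-1],[0.225,0.071,0,0,0,0,-1],[0.265,0.085,0,0,0,0,-1],[0.295,0.093,0,0,0,0,-1],[0.3075,0.0975,0,0,0,0,-1]]}';python3 -m jog '{"steps":[[0,0,0,0,0,0,-1],[0,0,0,0,0,0,-1],[0,0,0,0,0,0,-1]]}'
```

```text
time_s: 14.1
eef_pos: [0.5426, -0.0587, 0.301]
orientation: [-3.141, -0.0, 1.571]
ft_force: [-0.3, -0.0, -0.1]
finger_gap: 0.464
grasp_force: 30.0
time_s: 14.9
eef_pos: [0.6396, 0.2499, 0.3003]
orientation: [-3.141, -0.0, 1.574]
ft_force: [-0.2, 0.3, -0.9]
finger_gap: 0.46
grasp_force: 30.0
time_s: 15.2
eef_pos: [0.6397, 0.246, 0.301]
orientation: [-3.141, 0.0, 1.571]
ft_force: [-0.1, -0.0, -0.5]
finger_gap: 0.46
grasp_force: 30.0
```

Target z is 0.215, which is 0.086 down.

```bash
python3 -m jog '{"steps":[[0,0,0.03,0,0,0,-1],[0,0,0.06,0,0,0,-1],[0,0,0.075,0,0,0,-1],[0,0,0.081,0,0,0,-1],[0,0,0.084,0,0,0,-1],[0,0,0.085,0,0,0,-1],[0,0,0.085,0,0,0,-1],[0,0,0.085,0,0,0,-1]]}';python3 -m jog '{"steps":[[0,0,0.001,0,0,0,-1],[0,0,0.001,0,0,0,-1],[0,0,0.001,0,0,0,-1]]}'
```

```text
time_s: 16.0
eef_pos: [0.6398, 0.2471, 0.217]
orientation: [3.14, -0.0, 1.572]
ft_force: [-0.6, 0.0, -1.3]
finger_gap: 0.464
grasp_force: 30.0
time_s: 16.3
eef_pos: [0.6397, 0.2471, 0.2152]
orientation: [3.141, -0.0, 1.572]
ft_force: [-0.6, 0.4, 0.5]
finger_gap: 0.462
grasp_force: 30.0
```

```bash
python3 -m jog '{"steps":[[0,0,0.0005,0,0,0,-1],[0,0,0.0005,0,0,0,-1],[0,0,0.0005,0,0,0,-1]]}'
```

```text
time_s: 16.6
eef_pos: [0.6397, 0.2471, 0.2152]
orientation: [3.141, -0.0, 1.572]
ft_force: [-2.7, -0.6, 4.9]
finger_gap: 0.462
grasp_force: 30.0
```

```bash
python3 -m jog '{"steps":[[0,0,0,0,0,0,0.1],[0,0,0,0,0,0,0.5],[0,0,0,0,0,0,1],[0,0,0,0,0,0,1],[0,0,0,0,0,0,1],[0,0,-0.03,0,0,0,1],[0,0,-0.07,0,0,0,1],[0,0,-0.09,0,0,0,1]]}'; python3 -m jog '{"steps":[[-0.37,-0.175,0,0,0,0,1],[-0.37,-0.175,0,0,0,0,1],[-0.37,-0.175,0,0,0,0,1],[-0.37,-0.175,0,0,0,0,1],[-0.37,-0.175,0,0,0,0,1],[-0.37,-0.175,0,0,0,0,1],[-0.37,-0.175,0,0,0,0,1],[-0.37,-0.175,0,0,0,0,1]]}';python3 -m jog '{"steps":[[-0.01,-0.005,0,0,0,0,1],[-0.01,-0.005,0,0,0,0,1],[-0.01,-0.005,0,0,0,0,1]]}'
```

```text
time_s: 17.4
eef_pos: [0.6399, 0.2471, 0.3081]
orientation: [3.138, -0.001, 1.572]
ft_force: [0.6, 0.1, 0.2]
finger_gap: 0.998
grasp_force: 0.0
time_s: 18.2
eef_pos: [0.4678, -0.1162, 0.3048]
orientation: [3.141, 0.0, 1.572]
ft_force: [0.0, 0.1, -0.4]
finger_gap: 1.003
grasp_force: 0.0
time_s: 18.5
eef_pos: [0.4644, -0.124, 0.3047]
orientation: [3.141, -0.0, 1.572]
ft_force: [-0.1, 0.3, -0.1]
finger_gap: 1.005
grasp_force: 0.0
```

```bash
python3 -m jog '{"steps":[[-0.001,0,0.04,0,0,0,1],[-0.001,0,0.075,0,0,0,1],[-0.001,0,0.0935,0,0,0,1],[-0.001,0,0.0935,0,0,0,1],[-0.001,0,0.0935,0,0,0,-1],[-0.001,0,0.0935,0,0,0,-1],[-0.001,0,0.0935,0,0,0,-1],[-0.001,0,0.0935,0,0,0,-1]]}' 30; python3 -m jog '{"steps":[[0,0,0,0,0,0,-1],[0,0,0,0,0,0,-1],[0,0,0,0,0,0,-1],[0,0,0,0,0,0,-1],[0,0,0,0,0,0,-1],[0,0,0,0,0,0,-1],[0,0,0,0,0,0,-1]]}'
```

```text
time_s: 19.3
eef_pos: [0.4641, -0.1256, 0.2118]
orientation: [3.14, 0.0, 1.572]
ft_force: [0.7, 0.1, -0.4]
finger_gap: 0.697
grasp_force: 0.0
time_s: 20.0
eef_pos: [0.464, -0.1257, 0.2111]
orientation: [3.141, 0.0, 1.572]
ft_force: [-0.6, -0.3, 0.4]
finger_gap: 0.31
grasp_force: 30.0
```

```bash
python3 -m jog '{"steps":[[0,0,-0.02,0,0,0,-1],[0,0,-0.05,0,0,0,-1],[0,0,-0.09,0,0,0,-1],[0.025,0.015,-0.09,0,0,0,-1],[0.065,0.037,-0.09,0,0,0,-1],[0.105,0.06,-0.09,0,0,0,-1],[0.145,0.082,-0.09,0,0,0,-1],[0.185,0.105,-0.09,0,0,0,-1]]}'; python3 -m jog '{"steps":[[0.04,0.023,0,0,0,0,-1],[0.08,0.045,0,0,0,0,-1],[0.11,0.062,0,0,0,0,-1],[0.124,0.07,0,0,0,0,-1],[0.124,0.07,0,0,0,0,-1],[0.124,0.07,0,0,0,0,-1]]}'
python3 - <<'E'
from see import *
im=np.hstack([cv2.resize(cams.capture("scene")[130:260,200:380],None,fx=2.2,fy=2.2),cv2.resize(cams.capture("top")[130:260,100:280],None,fx=2.2,fy=2.2)])
cv2.imwrite("pics/a4.png",im[...,::-1]);s=telemetry.sense();print(s["eef_pos"],s["ft_force"])
E
```

```text
time_s: 20.8
eef_pos: [0.5694, 0.0612, 0.301]
orientation: [-3.141, 0.0, 1.571]
ft_force: [0.2, -1.0, 0.0]
finger_gap: 0.309
grasp_force: 30.0
time_s: 21.4
eef_pos: [0.6385, 0.183, 0.3006]
orientation: [-3.141, 0.0, 1.572]
ft_force: [-0.1, 0.3, -1.3]
finger_gap: 0.314
grasp_force: 30.0
[0.63848524 0.182378   0.3010866 ] [ 0.25426866 -0.86673431 -0.21860048]
```

View pics/a4.png

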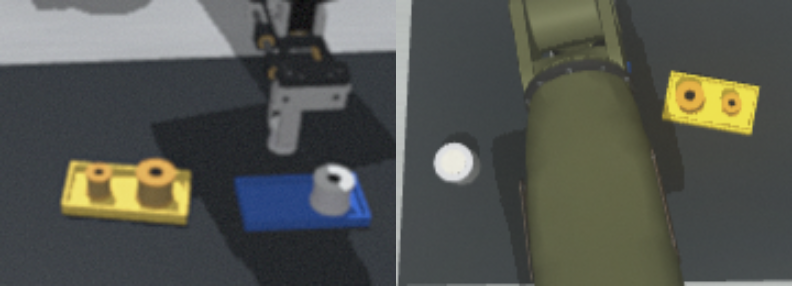

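The large silver spool stands in the blue tray at scene ≈(351,216), and the small one hangs over the free half.

```bash
python3 -m jog '{"steps":[[0,0,0.03,0,0,0,-1],[0,0,0.06,0,0,0,-1],[0,0,0.075,0,0,0,-1],[0,0,0.081,0,0,0,-1],[0,0,0.084,0,0,0,-1],[0,0,0.085,0,0,0,-1],[0,0,0.085,0,0,0,-1],[0,0,0.085,0,0,0,-1]]}';python3 -m jog '{"steps":[[0,0,0.001,0,0,0,-1],[0,0,0.0015,0,0,0,-1],[0,0,0.0015,0,0,0,-1],[0,0,0.0015,0,0,0,-1]]}'
```

```text
time_s: 22.3
eef_pos: [0.6389, 0.1835, 0.217]
orientation: [3.14, -0.0, 1.572]
ft_force: [-0.1, -0.3, -1.4]
finger_gap: 0.307
grasp_force: 30.0
time_s: 22.7
eef_pos: [0.6388, 0.1835, 0.2151]
orientation: [3.141, -0.0, 1.572]
ft_force: [-2.6, -0.6, 4.5]
finger_gap: 0.312
grasp_force: 30.0
```

```bash
python3 -m jog '{"steps":[[0,0,0,0,0,0,0.1],[0,0,0,0,0,0,0.5],[0,0,0,0,0,0,1],[0,0,0,0,0,0,1],[0,0,0,0,0,0,1],[0,0,-0.03,0,0,0,1],[0,0,-0.07,0,0,0,1],[0,0,-0.09,0,0,0,1]]}'; python3 -m jog '{"steps":[[0.068,-0.195,0,0,0,10,1],[0.068,-0.195,0,0,0,10,1],[0.068,-0.195,0,0,0,10,1],[0.068,-0.195,0,0,0,10,1],[0.068,-0.195,0,0,0,10,1],[0.068,-0.195,0,0,0,10,1],[0.068,-0.195,0,0,0,10,1]]}'
```

```text
time_s: 23.5
eef_pos: [0.639, 0.1835, 0.308]
orientation: [3.138, -0.001, 1.572]
ft_force: [-0.2, 0.4, 0.9]
finger_gap: 0.955
grasp_force: 0.0
time_s: 24.2
eef_pos: [0.4445, 0.2512, 0.3049]
orientation: [3.141, -0.0, 1.397]
ft_force: [0.2, -0.2, -0.6]
finger_gap: 1.0
grasp_force: 0.0
```

```bash
python3 -m jog '{"steps":[[0,0,0.04,0,0,0,1],[0,0,0.075,0,0,0,1],[0,0,0.0945,0,0,0,1],[0,0,0.0945,0,0,0,1],[0,0,0.0945,0,0,0,-1],[0,0,0.0945,0,0,0,-1],[0,0,0.0945,0,0,0,-1],[0,0,0.0945,0,0,0,-1]]}' 40; python3 -m jog '{"steps":[[0,0,0,0,0,0,-1],[0,0,0,0,0,0,-1],[0,0,0,0,0,0,-1],[0,0,0,0,0,0,-1],[0,0,0,0,0,0,-1],[0,0,0,0,0,0,-1],[0,0,0,0,0,0,-1]]}' 40;python3 -m jog '{"steps":[[0,0,-0.02,0,0,0,-1],[0,0,-0.05,0,0,0,-1],[0,0,-0.09,0,0,0,-1],[0,0,-0.09,0,0,0,-1],[0,0,-0.09,0,0,0,-1]]}'
python3 - <<'E'
from see import *
im=np.hstack([cv2.resize(cams.capture("scene")[110:240,200:380],None,fx=2.2,fy=2.2),cv2.resize(cams.capture("top")[130:260,100:280],None,fx=2.2,fy=2.2)])
cv2.imwrite("pics/a5.png",im[...,::-1]);s=telemetry.sense();print(s["eef_pos"],s["ft_force"])
E
```

```text
time_s: 25.0
eef_pos: [0.4439, 0.2514, 0.2109]
orientation: [3.14, -0.001, 1.397]
ft_force: [0.3, -0.2, 0.0]
finger_gap: 0.696
grasp_force: 0.0
time_s: 25.7
eef_pos: [0.4437, 0.2513, 0.2101]
orientation: [-3.142, 0.0, 1.397]
ft_force: [-0.9, -0.4, 1.8]
finger_gap: 0.353
grasp_force: 40.0
time_s: 26.2
eef_pos: [0.4436, 0.2513, 0.3003]
orientation: [3.141, -0.001, 1.397]
ft_force: [-1.2, -0.4, -1.2]
finger_gap: 0.355
grasp_force: 40.0
[0.44344888 0.25118717 0.29885627] [ 0.02993757  0.3383342  -0.98505442]
```

View pics/a5.png

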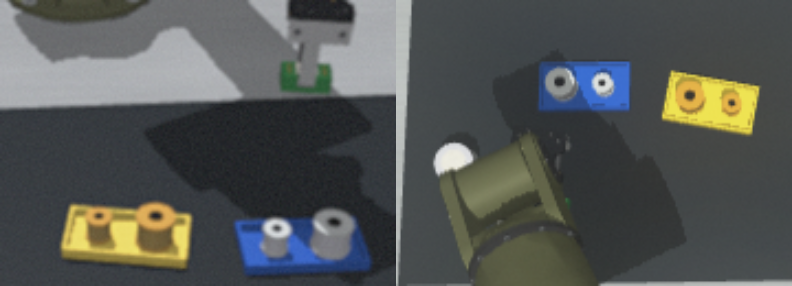

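Both silver spools stand in the blue tray, at top ≈(174,167) and (193,168), and the carrier is held level with the chip up. Now to the white tray.

```bash
python3 -m jog '{"steps":[[-0.02,0.012,0,0,0,-2,-1],[-0.055,0.034,0,0,0,-5,-1],[-0.09,0.056,0,0,0,-8,-1],[-0.13,0.08,0,0,0,-10.8,-1],[-0.17,0.105,0,0,0,-10.8,-1],[-0.21,0.13,0,0,0,-10.8,-1],[-0.24,0.149,0,0,0,-10.8,-1],[-0.25,0.155,0,0,0,-10.8,-1]]}';python3 -m jog '{"steps":[[0,0,0,0,0,0,-1],[0,0,0,0,0,0,-1]]}'
```

```text
time_s: 27.1
eef_pos: [0.5537, -0.0246, 0.2985]
orientation: [-3.139, 0.0, 1.583]
ft_force: [0.8, 0.5, -1.0]
finger_gap: 0.357
grasp_force: 40.0
time_s: 27.3
eef_pos: [0.5528, -0.0208, 0.2993]
orientation: [-3.14, -0.0, 1.586]
ft_force: [0.1, 0.3, -0.0]
finger_gap: 0.357
grasp_force: 40.0
```

```bash
python3 -m jog '{"steps":[[-0.03,0.012,0,0,0,0,-1],[-0.07,0.027,0,0,0,0,-1],[-0.11,0.042,0,0,0,0,-1],[-0.15,0.057,0,0,0,0,-1],[-0.185,0.07,0,0,0,0,-1],[-0.207,0.079,0,0,0,0,-1],[-0.207,0.079,0,0,0,0,-1],[-0.207,0.079,0,0,0,0,-1]]}';python3 -m jog '{"steps":[[0,0,0.03,0,0,0,-1],[0,0,0.06,0,0,0,-1],[0,0,0.073,0,0,0,-1],[0,0,0.079,0,0,0,-1],[0,0,0.082,0,0,0,-1],[0,0,0.083,0,0,0,-1],[0,0,0.083,0,0,0,-1],[0,0,0.083,0,0,0,-1]]}';python3 -m jog '{"steps":[[0,0,0,0,0,0,-1],[0,0,0,0,0,0,-1]]}'
```

```text
time_s: 28.1
eef_pos: [0.6353, -0.226, 0.2995]
orientation: [-3.141, -0.001, 1.587]
ft_force: [0.5, 0.6, -1.1]
finger_gap: 0.356
grasp_force: 40.0
time_s: 28.9
eef_pos: [0.6353, -0.2276, 0.218]
orientation: [3.14, 0.0, 1.586]
ft_force: [-0.3, -0.0, -0.9]
finger_gap: 0.361
grasp_force: 40.0
time_s: 29.1
eef_pos: [0.6352, -0.2276, 0.2173]
orientation: [3.141, 0.0, 1.585]
ft_force: [-0.2, -0.1, -1.4]
finger_gap: 0.355
grasp_force: 40.0
```

Contact is expected at 0.2141.

```bash
python3 -m jog '{"steps":[[0,0,0.002,0,0,0,-1],[0,0,0.003,0,0,0,-1],[0,0,0.003,0,0,0,-1],[0,0,0.003,0,0,0,-1]]}';python3 -m jog '{"steps":[[0,0,0.0006,0,0,0,-1],[0,0,0.0006,0,0,0,-1],[0,0,0.0006,0,0,0,-1]]}'
```

```text
time_s: 29.5
eef_pos: [0.6352, -0.2275, 0.2141]
orientation: [-3.141, 0.0, 1.586]
ft_force: [-1.6, 0.5, 1.6]
finger_gap: 0.359
grasp_force: 40.0
time_s: 29.8
eef_pos: [0.6352, -0.2275, 0.2141]
orientation: [-3.142, 0.0, 1.586]
ft_force: [-5.0, 1.1, 7.0]
finger_gap: 0.358
grasp_force: 40.0
```

It's seated. I'll release, rise, and back off toward the base for a clear look.

```bash
python3 -m jog '{"steps":[[0,0,0,0,0,0,0.1],[0,0,0,0,0,0,0.5],[0,0,0,0,0,0,1],[0,0,0,0,0,0,1],[0,0,0,0,0,0,1],[0,0,-0.04,0,0,0,1],[0,0,-0.09,0,0,0,1],[0,0,-0.14,0,0,0,1]]}';python3 -m jog '{"steps":[[0,-0.25,0,0,0,0,1],[0,-0.25,0,0,0,0,1],[0,-0.25,0,0,0,0,1],[0,-0.25,0,0,0,0,1],[0,-0.25,0,0,0,0,1],[0,-0.25,0,0,0,0,1],[0,-0.25,0,0,0,0,1]]}'
python3 - <<'E'
from see import *
a,b=cams.capture("scene"),cams.capture("top")
im=np.hstack([cv2.resize(a[110:270,40:440],None,fx=1.9,fy=1.9)]);im2=cv2.resize(b[110:270,80:420],(im.shape[1],358))
cv2.imwrite("pics/a6.png",np.vstack([im,im2])[:600,:,::-1] if False else cv2.resize(np.vstack([im,im2]),(690,598))[...,::-1])
np.set_printoptions(precision=4,suppress=True);B={"top":blobs("top",b,85),"scene":blobs("scene",a,85)}
i=5;h={n:pick(B[n],SEED[n][i]) for n in SEED};print("tin",tri(cen(h["top"]),cen(h["scene"])))
E
```

```text
time_s: 30.6
eef_pos: [0.635, -0.2275, 0.3548]
orientation: [-3.141, -0.0, 1.586]
ft_force: [0.5, -0.2, 0.3]
finger_gap: 0.986
grasp_force: 0.0
time_s: 31.3
eef_pos: [0.3849, -0.2314, 0.3542]
orientation: [3.14, 0.001, 1.584]
ft_force: [-0.0, 0.2, 0.1]
finger_gap: 0.997
grasp_force: 0.0
tin [0.5182 0.4003 0.0273]
```

View pics/a6.png

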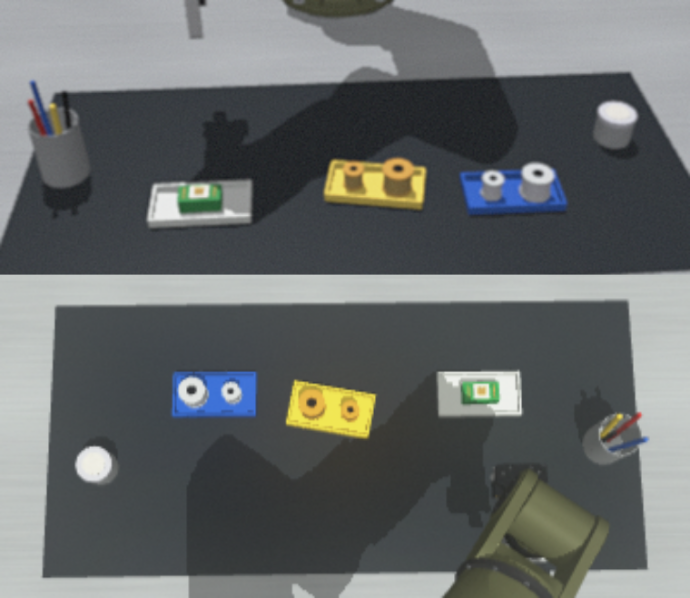

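The picture shows all five parts standing flat in their trays. The carrier is chip up in the white tray at top ≈(317,169), and the tin and pen cup look undisturbed. The arm is clear, so I'm handing in.

```bash
python3 -c "
from rig import env;print(env.close_job())"
```

```text
the job is handed in; nothing more can be done
None
```

The job is handed in at about 31 s: both gold spools are in the yellow tray, both silver spools in the blue tray and the chip carrier is chip side up in the white tray, each lowered onto the floor before release, with the tin and pen cup left alone.

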